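Assemble a keyring stand: hub, spacer, quarter-turn cap

TASK

Put the keyring stand together: slip the wooden hub over the post, then the brass spacer on top of it, and last the blue locking cap. Feel for the heading at which the cap's slot drops over the post's crossbar, then press it down against the spring and turn it clockwise until the crossbar lies over its locking groove, and let it rise so that it stays locked when you let go. Press gently (40 N at most on the stand), and do not disturb the candle, the bird or the egg cup.

Things in the scene. Friction and masses are not known exactly. Their poses are not given: they have to be found in the camera images.
- stand: Fixed keyring stand: round wooden foot 120 mm wide, 14 mm high (brass collar of 68 mm to 17 mm). Origin: centre of its underside, z up. Undersides of the stacked parts over this origin: hub 26, spacer 52, cap 68 mm with its slot over the crossbar; 75.5 mm if the cap rests on the crossbar out of line. A locked cap stands at 64.5 mm and pushes the hub to 22.5 and the spacer to 48.5 mm.
- stand_seat (a point): Centre of the top of the stand's sprung seat at rest (fixed point, 26 mm above the foot's underside). The seat is a rubber-topped ring 60 mm wide round the post; it bears the parts' weight without sinking, gives from about 5 N (weight included), 0.9 N per mm, hard stop 9 mm down.
- stand_tip (a point): On the post's axis, top of its red crossbar, 81.5 mm above the foot's underside. Post 36 mm thick up to 64 mm (bevelled), then a 9 mm neck, then the crossbar: 36 mm long, 9 wide, from 75.5 to 81.5 mm. The post turns only under strong torque. The crossbar's heading is NOT measured (this point has the stand's axes): it lies within 0.9 rad either side of the stand's x axis.
- hub: Loose light wooden ring 26 mm high: lower part 64 mm in diameter and 18 mm high with two thin brass bands, upper part 52 mm in diameter; bore 40 mm right through. Origin at the centre of its underside, z up (wide end down, as it goes on the post). About 120 g.
- spacer: Loose brass ring, outer diameter 56 mm, bore 40 mm, 16 mm high. Origin at the centre of its underside. 100 g.
- cap: Loose blue round locking cap, 60 mm in diameter, 24 mm high, open at the top; grip it round the outside. Origin: centre of its underside, z up. Underside recess 41 mm wide, 6 mm deep, then a floor from 6 to 11 mm with a through slot 40 x 12 mm along the cap's x axis; the crossbar passes it within about 0.08 rad and 1.5 mm. About 80 g.
- cap_floor (a point): Centre of the cap's floor top, 11 mm up, axes as the cap. White ridges 3 mm high leave free the slot (x axis) and a locking groove 17 mm wide (takes the bar within 0.2 rad) at +1.31 rad (anticlockwise from above). To lock: press until the cap's underside is 59.5 to 61 mm over the stand's origin (8 to 10 N), turn the cap 1.31 rad clockwise, let it rise to 64.5 (61.5: on a ridge; 68: not locked).
- candle: Striped ceramic candle jar, 61 mm wide, 60 mm high, bystander; origin at the centre of its underside.
- bird: Glazed blue-grey bird ornament, 36 x 64 x 45 mm, bystander; origin at the centre of its underside. Near it, always at x = 0.58, y = -0.18, stands a fixed wooden keyring carousel over 200 mm tall, about 140 mm wide: keep arm and gripper clear of it (come from the start by way of the near side).
- egg_cup: Small pink egg cup, 50 mm wide, 31 mm high, bystander; origin at the centre of its underside.
Things that resemble listed ones, but are neither listed nor needed, are in the scene too. What is shaped like the stand but green or turquoise is not meant.

How it is judged:
By the outcome, as a careful person would: the job done as asked, in the order asked, and still so for the second after the job is handed in, with the robot touching nothing.
It also fails if it takes over 72 s, if anything falls off the work surface, if the arm or the gripper's body presses on something with over 40 N, if the wrist force passes 120 N, or if a joint passes its speed limit or range.

ROBOT

A 7-joint arm with a two-finger parallel gripper is mounted at the origin on a cart in front of the work surface, level with it; the furniture and walls round the work are solid. World frame = base frame: x ahead of the robot, y to its left, z up, the work surface at z = 0. Lengths are in mm, angles in rad, forces in N, time in s.
With the tool pointing down it reaches from about 400 to 750 mm from the base axis. Payload 19.5 kg.
Tool frame: the origin (TCP) lies at the very end of the fingers, on their centre line; the grasp point (between the pads) lies 19 mm behind it (arm.hold_point_z is the distance from the TCP to the grasp point, in mm); z points along the fingers, y is the line along which they close (so a half turn about z gives the same grasp; the last joint's range is limited). The gripper opens to 85 mm and grips with 20 to 120 N. Pads are 22 mm wide; open, the fingers measure 114 mm over their backs; the gripper's body (76 mm by 85 mm) begins 54 mm behind the grasp point. The pads swing forward as they close: fully open they stand 13 mm farther back than shut.
Start: joints at [-1.366, 0.707, -0.028, 1.485, 0.022, 0.951, -0.075], TCP at [140.463, 557.553, 231.268] pointing down, gripper open.
Joint ranges: [-2.71, 2.71], [-0.32, 2.16], [-1.57, 1.52], [0, 2.45], [-1.46, 4.6], [0, 2.02], [-2.83, 2.83]. Speed limits (rad/s): [1.89, 1.89, 2.57, 2.57, 3.01, 3.01, 3.01].

INTERFACE

Orientations are given as a unit quaternion [w, x, y, z].
In Python, from workcell import sensors, camera, order, search_frame, spot_point, arm gives the robot as it stands. The module is installed in compiled form; this text tells all that it offers.
- The arm moves only by the tool drive_tool, never from a script. Its argument "increments" is a list of rows, each an object of numbers: "dx", "dy", "dz": the shift along the world's x, y, z in m; "ax", "ay", "az": the turn, a rotation vector about the world's x, y, z in degrees. In form: [{"dx": .., "dy": .., "dz": .., "ax": .., "ay": .., "az": ..}, ...]. A call has 1 to 12 rows; each row shifts and turns the commanded pose from where the row before left it; what a row does not reach is not made up. A row lasts 1/8 s, in which the tool goes at most 62.5 mm and 10.7 degrees, less where a joint would pass 70% of its speed; a pose out of reach is approached as far as the arm can. A call is refused whole if a number of a shift passes 0.0625 or a number of a turn 10.7, either way. A call with a gripper value outside its range is refused whole. "grip" is the finger opening in m, from 0 to 0.0854, set as the call begins (left out, the last holds). The fingers move at their own pace and stop on an object; "force" is the grip in N (left out, the last holds). Time passes only in rows, so rows that do not move let the fingers close. It gives the time, the measured TCP pose, the force, the opening and the grip force at its end, in the units of the state.
- sensors.observe(): the state, without advancing time (a new reading comes with each control period).
- camera(name): name is "side" or "top"; returns a dict with "image" (480x640x3 uint8, red, green, blue), "z_map" (480x640 float32, mm along the optical axis (not along the pixel's ray), 0 where there is no reading), "intrinsics" (3x3 intrinsics, pixels), "dist_coeffs" ([k1, k2, p1, p2, k3] as OpenCV has them; the pictures are not rectified), "rvec" (rotation vector, rad) and "tvec" (3), from world to camera coordinates, as OpenCV has them. Camera axes: x right, y down, z forward; pixel columns grow to the right and rows downward; lengths in mm; the calibration is good to about 2 mm. A picture is of the moment at which its call begins.
- order.job_done(): hands the job in; it is judged then, once.
Trained networks look in a picture, given as the dict that the camera call returned (one of the last four; its "shot" number tells which), for a name from the list of things; names that differ only in an ending like _2 or _b are one class to them, and where a whole thing is asked for, a point or a joint stands for the part that bears it (a point fixed in the world has none). Each returns a list of dicts, best first, with "score" (0 to 1); they miss things now and then, are a little off and sometimes report something else, mostly with a low value. They report only what shows in the picture. A call takes as long as a camera call. They do not tell look-alikes from the thing itself.
- search_frame(picture, query): "location" ([column, row] in pixels, amid what is visible of it).
- spot_point(picture, query): "location" ([column, row] in pixels: a listed point, or the origin of a listed thing).
The state is a dict: "time_s": time; "joint_pos": joint angles; "dq": joint speeds; "joint_efforts": joint torques, N m; "tcp_pos": TCP position; "tcp_rot": TCP orientation; "wrist_force": force on the tool from outside, world axes, zero at the start; "moment": the same for the moment, N m; "opening": finger opening in mm; "finger_force": force on a finger pad.
Only numpy, scipy, OpenCV 4.12 (cv2) and the standard library are available. Lean on these libraries where they do the work, as an engineer would, in place of code of your own. Each camera call takes 0.05 s, during which the arm holds its last target. There are 200 camera calls.

## Working session

There is one attempt and no reset: what is moved stays moved. The work goes in short steps, Python scripts to look and compute and a tool call to move; the robot and the scene stay as the last step left them, time stands still between calls to the robot, and variables do not carry over. Pictures are saved under pics/ and viewed, at most 10 in all, crops included, and the job is handed in when it is done.

Besides the shell and the picture viewer there is one more tool, called after ">>>" in YAML: its name, and indented under it one key for each argument. drive_tool: Moves the arm, as the interface text tells. Its arguments: {"type":"object","properties":{"increments":{"type":"array","items":{"type":"object","properties":{"dx":{"type":"number"},"dy":{"type":"number"},"dz":{"type":"number"},"ax":{"type":"number"},"ay":{"type":"number"},"az":{"type":"number"}}}},"grip":{"type":"number"},"force":{"type":"number"}},"required":["increments"]}

```bash
mkdir -p pics; cat > h.py <<'E'
import numpy as np, cv2
from workcell import sensors, camera, order, search_frame, spot_point, arm
def cam(n):
    c=camera(n); c['R']=cv2.Rodrigues(np.array(c['rvec'],float))[0]; c['t']=np.array(c['tvec'],float).ravel(); return c
def save(c,f,crop=None,s=1):
    im=c['image'][:,:,::-1]
    if crop: u0,v0,u1,v1=crop; im=im[v0:v1,u0:u1]
    cv2.imwrite('pics/'+f,cv2.resize(im,None,fx=s,fy=s,interpolation=cv2.INTER_CUBIC))
def ray(c,uv):
    p=cv2.undistortPoints(np.array([[uv]],float),np.array(c['intrinsics'],float),np.array(c['dist_coeffs'],float))[0,0]
    return np.array([p[0],p[1],1.])
def atz(c,uv,z):
    d=c['R'].T@ray(c,uv); o=-c['R'].T@c['t']; return o+d*(z-o[2])/d[2]
def dep(c,uv):
    u,v=map(int,map(round,uv)); w=c['z_map'][max(0,v-1):v+2,max(0,u-1):u+2]; w=w[w>0]
    return c['R'].T@(ray(c,uv)*np.median(w)-c['t']) if len(w) else np.full(3,np.nan)
def cloud(c):
    z=c['z_map']; v,u=np.nonzero(z>0)
    p=cv2.undistortPoints(np.stack([u,v],1).astype(float)[:,None],np.array(c['intrinsics'],float),np.array(c['dist_coeffs'],float))[:,0]
    P=np.c_[p,np.ones(len(p))]*z[v,u][:,None]
    return (P-c['t'])@c['R'], c['image'][v,u], np.stack([u,v],1)
def proj(c,P): return cv2.projectPoints(np.array([P],float),np.array(c['rvec'],float),np.array(c['tvec'],float),np.array(c['intrinsics'],float),np.array(c['dist_coeffs'],float))[0][0,0]
E
python3 - <<'E'
from h import *
np.set_printoptions(precision=1,suppress=True)
s=sensors.observe();print(s['tcp_rot'],s['opening'],arm.hold_point_z)
for n in('top','side'):
    c=cam(n);save(c,n+'0.png');print(n,-c['R'].T@c['t'])
    for q in('stand','stand_tip','hub','spacer','cap','candle','bird','egg_cup'):
        for d in spot_point(c,q)[:3]: print(q,np.array(d['location']),round(d['score'],2),dep(c,d['location']))
E
```

```text
[-0.   0.1  1.  -0. ] 85.66414021419075 18.700000000000003
top [ 344.7   18.5 1202.3]
stand [472.1 286.7] 0.93 [ 402.8 -356.7   63.5]
stand [294.8 249.3] 0.65 [487.  110.1  64. ]
stand [472.7 230.1] 0.62 [ 557.4 -370.2   39.6]
stand_tip [484.3 229.3] 0.95 [ 552.8 -386.7   81.9]
stand_tip [294.5 243.3] 0.85 [500.7 110.2  80. ]
stand_tip [476.7 285. ] 0.59 [ 406.7 -363.1   80.6]
hub [200.  257.3] 0.89 [464.6 378.6  -1.6]
spacer [235.7 263.1] 0.63 [451.3 277.5   0.5]
cap [378.2 263.9] 0.77 [ 461.2 -118.     0.3]
candle [322.7 190.3] 0.9 [654.6  42.   46.8]
candle [238.1 264.8] 0.26 [446.8 270.6   0. ]
bird [237.9 262.3] 0.72 [453.9 272.1  -2.1]
bird [356.5 203.3] 0.66 [623.2 -52.2  36.6]
egg_cup [418.3 279.8] 0.57 [ 420.3 -228.2    4.9]
egg_cup [238.  266.5] 0.35 [442.1 270.6   0.2]
side [534.5 918.6 839.3]
stand [344.7 176.8] 0.89 [ 413.8 -336.    23.9]
stand [295.3 174.7] 0.78 [ 554.9 -161.9  142.3]
stand [321.8 295.8] 0.73 [492.5 136.8  18.8]
stand_tip [318.7 267.9] 0.86 [500.3 112.2  80.3]
stand_tip [345.5 154.1] 0.69 [  281.4 -1755.5  -736.5]
stand_tip [294.4 150.2] 0.67 [ 556.6 -157.3  215.1]
hub [317.  282.7] 0.44 [503.6 125.8  48.6]
spacer [343.7 348.4] 0.62 [450.3 265.   -1.8]
spacer [332.3 228.1] 0.21 [ 458.1 -121.9    3.3]
cap [324.5 235.9] 0.65 [479.5 -89.6   3.3]
cap [346.2 350.7] 0.45 [445.7 272.3   0.2]
candle [247.3 271.1] 0.65 [661.6  74.6  33.9]
bird [265.1 247.1] 0.48 [628.4 -33.1  13.3]
bird [343.6 350. ] 0.31 [450.8 270.   -0.6]
egg_cup [343.  204.2] 0.68 [ 425.8 -208.8   17.6]
```

View pics/top0.png

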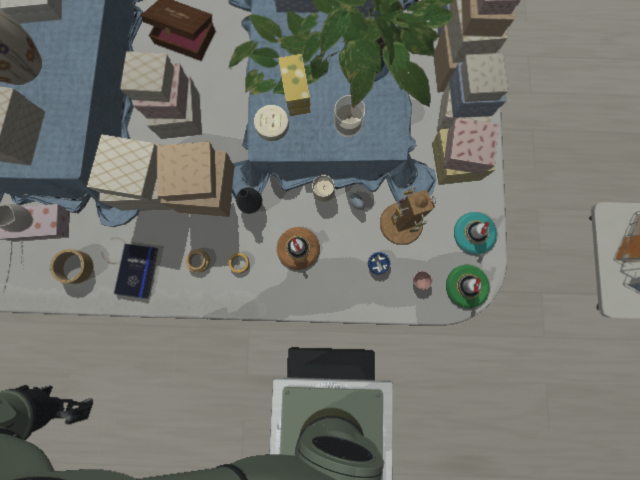

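View pics/side0.png

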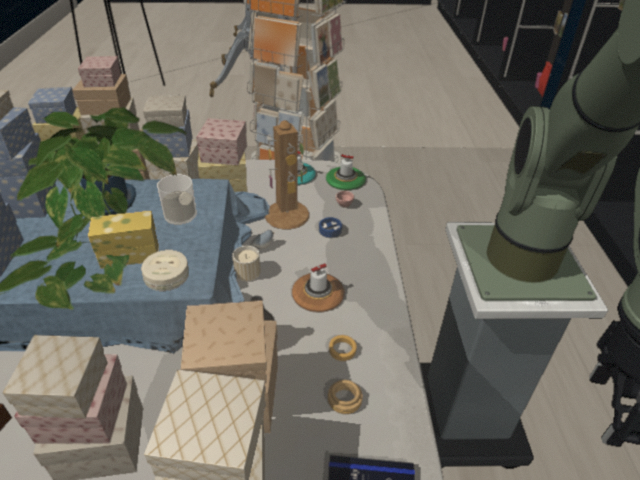

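The top view shows the brown stand (298,248), with green and turquoise look-alikes at (468,287) and (476,233). It also shows the hub (198,260), brass spacer (238,263), blue cap (379,264), egg cup (422,284), bird (358,198), candle (324,187) and carousel (402,222). The side view agrees: stand (318,290), spacer (342,347), hub (346,396), cap (330,228). Only the brown-footed stand fits the description, because the others are green and turquoise. The ring at (70,266) is too large and dark to be the hub. I'll confirm this in one enlarged crop and measure.

```bash
cat > m.py <<'E'
from h import *
np.set_printoptions(precision=1,suppress=True)
from scipy.optimize import least_squares
def circ(P):
    f=lambda p:np.hypot(P[:,0]-p[0],P[:,1]-p[1])-p[2]
    r=least_squares(f,[*P[:,:2].mean(0),25],loss='soft_l1',f_scale=2);return r.x,len(P)
def look(n):
    c=cam(n);P,C,U=cloud(c);return c,P,C.astype(int),U
E
python3 - <<'E'
from m import *
rng={'hub':((465,379),26,26,None),'spacer':((453,274),16,24,None),'cap':((459,-115),24,26,None)}
for n in('top','side'):
    c,P,C,U=look(n)
    for k,(xy,h,r,_) in rng.items():
        D=np.hypot(P[:,0]-xy[0],P[:,1]-xy[1]); m=(D<60)&(P[:,2]>h-5)&(P[:,2]<h+12)
        print(n,k,circ(P[m]) if m.sum()>5 else None,P[m].mean(0),P[m].max(0)-P[m].min(0), 'zs',np.percentile(P[(D<50)&(P[:,2]>6)][:,2],[10,50,90]))
    D=np.hypot(P[:,0]-490,P[:,1]-110)
    m=(D<75)&(P[:,2]>9)&(P[:,2]<16); print('foot',circ(P[m]),(P[m].max(0)+P[m].min(0))/2)
    m=(D<50)&(P[:,2]>70); print('bar',P[m].mean(0),m.sum()); 
    red=(D<60)&(P[:,2]>68)&(C[:,0]>C[:,1]+50)&(C[:,0]>C[:,2]+50); print('red',red.sum())
    if red.sum()>3:
        X=P[red][:,:2]; w,v=np.linalg.eigh(np.cov(X.T)); print(X.mean(0),np.sqrt(w),np.arctan2(v[1,1],v[0,1]))
    if n=='top':
        im=c['image']
        t=[cv2.resize(im[v-22:v+23,u-30:u+30],(360,270),interpolation=cv2.INTER_CUBIC) for u,v in((298,248),(198,260),(238,263),(379,264))]
        cv2.imwrite('pics/crop1.png',np.vstack([np.hstack(t[:2]),np.hstack(t[2:])])[:,:,::-1])
    else: sc=c
    # cap heading: white ridges/ dark slot colours
E
```

```text
top hub (array([453.4, 381.8,  23.4]), 134) [452.6 382.1  25.3] [55.  60.1 10.7] zs [13.4 20.  27. ]
top spacer (array([452. , 267.9,  23.9]), 159) [452.4 267.9  15.7] [53.  55.5 11.9] zs [10.8 15.2 18.2]
top cap (array([ 462.6, -116.7,   27.4]), 119) [ 464.  -117.3   23.4] [57.9 57.8  8.7] zs [ 8.9 14.7 24.9]
foot (array([498.7, 106.9,  46.5]), 818) [498.  105.8  12.5]
bar [498.5 106.7  81.2] 47
red 30
[498.3 106.5] [ 2.3 11.8] -2.5955402449553797
side hub (array([456.3, 384.9,  22.8]), 281) [456.5 385.6  25.4] [53.7 53.7  9. ] zs [10.8 19.  26.8]
side spacer (array([453.6, 272.2,  24.2]), 281) [453.9 272.1  14.8] [55.2 57.3  8.5] zs [ 8.  14.3 16.8]
side cap (array([ 464. , -113.3,   27.4]), 127) [ 462.5 -112.6   22.4] [60.  66.3 10.8] zs [ 9.5 15.8 23.4]
foot (array([500., 110.,  47.]), 883) [500.5 112.2  12.5]
bar [500.3 110.9  79.3] 78
red 32
[501.5 110.3] [ 2.5 10.6] -2.591589172016552
```

View pics/crop1.png

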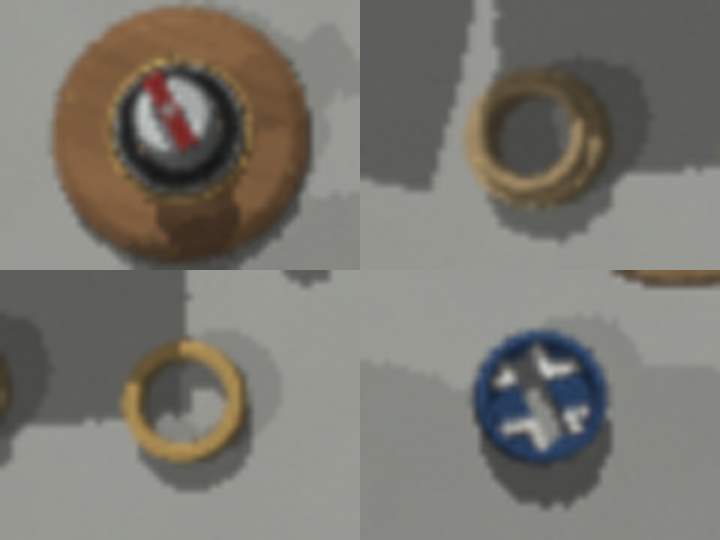

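Confirmed: the brown-footed stand has a white post and a red bar heading about 0.55 rad. The hub is the ring with two bands, the spacer is the plain brass ring, and the blue cap has white ridges with its slot about 0.27 rad from x. I'm moving to the hub.

>>> drive_tool:
  increments:
    - {"dx": 0.0262, "dy": -0.0145, "dz": -0.005}
    - {"dx": 0.0262, "dy": -0.0145, "dz": -0.01}
    - {"dx": 0.0262, "dy": -0.0145, "dz": -0.01}
    - {"dx": 0.0262, "dy": -0.0145, "dz": -0.01}
    - {"dx": 0.0262, "dy": -0.0145, "dz": -0.012}
    - {"dx": 0.0262, "dy": -0.0145, "dz": -0.012}
    - {"dx": 0.0262, "dy": -0.0145, "dz": -0.012}
    - {"dx": 0.0262, "dy": -0.0145, "dz": -0.012}
    - {"dx": 0.0262, "dy": -0.0145, "dz": -0.012}
    - {"dx": 0.0262, "dy": -0.0145, "dz": -0.012}
    - {"dx": 0.0262, "dy": -0.0145, "dz": -0.012}
    - {"dx": 0.0262, "dy": -0.0145, "dz": -0.012}
  grip: 0.0854
  force: 25

```text
schema error: expected keys dx, dy, dz, ax, ay, az
```

```bash
python3 - <<'E'
from m import *
from scipy.spatial.transform import Rotation as Ro
s=sensors.observe();print(s['tcp_pos'],s['tcp_rot'],arm.hold_point_z)
w,x,y,z=s['tcp_rot'];print(Ro.from_quat([x,y,z,w]).as_matrix())
# cap heading by template at z~11..14
for n,ctr in(('top',(462.8,-117)),('side',(464,-113.2))):
    c,P,C,U=look(n)
    im=cv2.cvtColor(c['image'],cv2.COLOR_RGB2HSV)
    blue=((im[...,0]>95)&(im[...,0]<130)&(im[...,1]>110)).astype(float)
    g=np.mgrid[-27:27.1:1,-27:27.1:1].reshape(2,-1)
    best=[]
    for dx in range(-4,5,1):
     for dy in range(-4,5,1):
      # sample once per shift
      Q=np.c_[g[0]+ctr[0]+dx,g[1]+ctr[1]+dy,np.full(g.shape[1],11.)]
      uv=cv2.projectPoints(Q,c['rvec'],c['tvec'],c['intrinsics'],c['dist_coeffs'])[0][:,0].astype(np.float32)
      b=cv2.remap(blue.astype(np.float32),uv[:,0],uv[:,1],cv2.INTER_LINEAR).ravel() if 0 else cv2.remap(blue.astype(np.float32),uv[:,:1],uv[:,1:],cv2.INTER_LINEAR).ravel()
      for a in np.arange(-.3,.9,.02):
        X=g[0]*np.cos(a)+g[1]*np.sin(a);Y=-g[0]*np.sin(a)+g[1]*np.cos(a);r=np.hypot(X,Y)
        slot=(abs(X)<19)&(abs(Y)<6)
        X2=g[0]*np.cos(a+1.31)+g[1]*np.sin(a+1.31);Y2=-g[0]*np.sin(a+1.31)+g[1]*np.cos(a+1.31)
        gr=(abs(Y2)<7.5)&(abs(X2)<18)&(abs(Y)>8)
        best.append((b[gr].mean()-b[slot].mean(),dx,dy,round(a,2)))
    best.sort(reverse=True);print(n,*best[:6],sep='\n')
    D=np.hypot(P[:,0]-454.9,P[:,1]-383.4);m=(D<110)&(P[:,2]>90)&(P[:,2]<110)
    print('grip pts',m.sum(),P[m].mean(0) if m.any() else '')
E
```

```text
[140.5 557.6 231.3] [-0.   0.1  1.  -0. ] 18.700000000000003
[[-1.   0.2 -0. ]
 [ 0.2  1.  -0. ]
 [ 0.  -0.  -1. ]]
top
(np.float32(0.719523), 1, 1, np.float64(0.4))
(np.float32(0.71903133), 1, 1, np.float64(0.38))
(np.float32(0.7188453), 1, 0, np.float64(0.38))
(np.float32(0.7179828), 1, 0, np.float64(0.4))
(np.float32(0.7176978), 1, 1, np.float64(0.42))
(np.float32(0.7171234), 1, 1, np.float64(0.44))
grip pts 0 
side
(np.float32(0.0), 4, 4, np.float64(0.88))
(np.float32(0.0), 4, 4, np.float64(0.86))
(np.float32(0.0), 4, 4, np.float64(0.84))
(np.float32(0.0), 4, 4, np.float64(0.82))
(np.float32(0.0), 4, 4, np.float64(0.8))
(np.float32(0.0), 4, 4, np.float64(0.78))
grip pts 0
```

>>> drive_tool:
  increments:
    - {"dx": 0.0262, "dy": -0.0145, "dz": -0.005, "ax": 0, "ay": 0, "az": 0}
    - {"dx": 0.0262, "dy": -0.0145, "dz": -0.01, "ax": 0, "ay": 0, "az": 0}
    - {"dx": 0.0262, "dy": -0.0145, "dz": -0.01, "ax": 0, "ay": 0, "az": 0}
    - {"dx": 0.0262, "dy": -0.0145, "dz": -0.01, "ax": 0, "ay": 0, "az": 0}
    - {"dx": 0.0262, "dy": -0.0145, "dz": -0.012, "ax": 0, "ay": 0, "az": 0}
    - {"dx": 0.0262, "dy": -0.0145, "dz": -0.012, "ax": 0, "ay": 0, "az": 0}
    - {"dx": 0.0262, "dy": -0.0145, "dz": -0.012, "ax": 0, "ay": 0, "az": 0}
    - {"dx": 0.0262, "dy": -0.0145, "dz": -0.012, "ax": 0, "ay": 0, "az": 0}
    - {"dx": 0.0262, "dy": -0.0145, "dz": -0.012, "ax": 0, "ay": 0, "az": 0}
    - {"dx": 0.0262, "dy": -0.0145, "dz": -0.012, "ax": 0, "ay": 0, "az": 0}
    - {"dx": 0.0262, "dy": -0.0145, "dz": -0.012, "ax": 0, "ay": 0, "az": 0}
    - {"dx": 0.0262, "dy": -0.0145, "dz": -0.012, "ax": 0, "ay": 0, "az": 0}
  grip: 0.0854
  force: 25

```text
time_s: 2.6
tcp_pos: [455.7, 383.1, 99.9]
tcp_rot: [0.0, 0.123, 0.992, 0.0]
wrist_force: [-0.2, -0.7, 0.8]
opening: 85.5
finger_force: 0.0
```

>>> drive_tool:
  increments:
    - {"dx": 0, "dy": 0, "dz": -0.03, "ax": 0, "ay": 0, "az": 0}
    - {"dx": 0, "dy": 0, "dz": -0.03, "ax": 0, "ay": 0, "az": 0}
    - {"dx": 0, "dy": 0, "dz": -0.02, "ax": 0, "ay": 0, "az": 0}
    - {"dx": 0, "dy": 0, "dz": -0.01, "ax": 0, "ay": 0, "az": 0}
    - {"dx": 0, "dy": 0, "dz": -0.006, "ax": 0, "ay": 0, "az": 0}

```text
time_s: 3.22
tcp_pos: [455.0, 383.7, 4.3]
tcp_rot: [0.0, 0.123, 0.992, 0.0]
wrist_force: [0.2, 0.7, 0.4]
opening: 85.6
finger_force: 0.0
```

>>> drive_tool:
  increments:
    - {"dx": 0, "dy": 0, "dz": 0, "ax": 0, "ay": 0, "az": 0}
    - {"dx": 0, "dy": 0, "dz": 0, "ax": 0, "ay": 0, "az": 0}
    - {"dx": 0, "dy": 0, "dz": 0, "ax": 0, "ay": 0, "az": 0}
    - {"dx": 0, "dy": 0, "dz": 0, "ax": 0, "ay": 0, "az": 0}
    - {"dx": 0, "dy": 0, "dz": 0, "ax": 0, "ay": 0, "az": 0}
    - {"dx": 0, "dy": 0, "dz": 0, "ax": 0, "ay": 0, "az": 0}
  grip: 0.05
  force: 25

```text
time_s: 3.98
tcp_pos: [455.1, 383.8, 5.3]
tcp_rot: [0.0, 0.123, 0.992, 0.0]
wrist_force: [-1.0, 0.0, 4.9]
opening: 62.9
finger_force: 26.1
```

>>> drive_tool:
  increments:
    - {"dx": 0, "dy": 0, "dz": 0.015, "ax": 0, "ay": 0, "az": 0}
    - {"dx": 0, "dy": 0, "dz": 0.03, "ax": 0, "ay": 0, "az": 0}
    - {"dx": 0, "dy": 0, "dz": 0.04, "ax": 0, "ay": 0, "az": 0}
    - {"dx": 0.0056, "dy": -0.0344, "dz": 0.03, "ax": 0, "ay": 0, "az": 0}
    - {"dx": 0.0056, "dy": -0.0344, "dz": 0, "ax": 0, "ay": 0, "az": 0}
    - {"dx": 0.0056, "dy": -0.0344, "dz": 0, "ax": 0, "ay": 0, "az": 0}
    - {"dx": 0.0056, "dy": -0.0344, "dz": 0, "ax": 0, "ay": 0, "az": 0}
    - {"dx": 0.0056, "dy": -0.0344, "dz": 0, "ax": 0, "ay": 0, "az": 0}
    - {"dx": 0.0056, "dy": -0.0344, "dz": 0, "ax": 0, "ay": 0, "az": 0}
    - {"dx": 0.0056, "dy": -0.0344, "dz": 0, "ax": 0, "ay": 0, "az": 0}
    - {"dx": 0.0056, "dy": -0.0344, "dz": 0, "ax": 0, "ay": 0, "az": 0}
    - {"dx": 0, "dy": 0, "dz": 0, "ax": 0, "ay": 0, "az": 0}

```text
time_s: 5.48
tcp_pos: [500.3, 105.7, 120.4]
tcp_rot: [0.001, 0.125, 0.992, -0.0]
wrist_force: [0.9, 1.1, -1.0]
opening: 62.4
finger_force: 27.8
```

```bash
python3 - <<'E'
from m import *
s=sensors.observe();print(s['tcp_pos'],s['wrist_force'],s['opening'])
out=[]
for n in('top','side'):
    c,P,C,U=look(n)
    T=s['tcp_pos']
    u,v=map(int,proj(c,[500,109,100])); im=c['image'][max(0,v-50):v+50,u-65:u+65]; out.append(cv2.resize(im,(390,300),interpolation=cv2.INTER_CUBIC))
    D=np.hypot(P[:,0]-500,P[:,1]-109)
    for lo in range(100,170,8):
        m=(D<40)&(P[:,2]>lo)&(P[:,2]<lo+8)
        if m.sum()>10: print(n,lo,m.sum(),circ(P[m])[0],P[m].min(0),P[m].max(0))
    m=(D<80)&(P[:,2]>9)&(P[:,2]<16); print('foot',circ(P[m]))
cv2.imwrite('pics/held1.png',np.hstack(out)[:,:,::-1])
E
```

```text
[500.3 105.7 120.4] [ 0.9  1.1 -1. ] 62.448496412585314m.py:6: RuntimeWarning: Mean of empty slice.
  r=least_squares(f,[*P[:,:2].mean(0),25],loss='soft_l1',f_scale=2);return r.x,len(P)
  ret = um.true_divide(
Traceback (most recent call last):
  File "m.py", line 6, in circ
    r=least_squares(f,[*P[:,:2].mean(0),25],loss='soft_l1',f_scale=2);return r.x,len(P)
ValueError: Initial guess is outside of provided bounds
```

```bash
python3 - <<'E'
from m import *
c,P,C,U=look('side'); s=sensors.observe();print(s['tcp_pos'])
u,v=map(int,proj(c,[500,109,80])); print(u,v); save(c,'held1.png',(u-60,v-50,u+60,v+40),6)
D=np.hypot(P[:,0]-500,P[:,1]-109)
for lo in range(100,164,4):
    m=(D<45)&(P[:,2]>lo)&(P[:,2]<lo+4)
    if m.sum()>8: print(lo,m.sum(),circ(P[m])[0],P[m].min(0),P[m].max(0))
E
```

```text
[499.9 108.7 120.1]
318 266
116 41 [501.4 114.8  26.6] [471.1  91.8 116. ] [530.3 142.  119.8]
120 31 [501.8 114.8  27.8] [468.9  88.8 120.1] [532.5 141.2 124. ]
124 49 [502.6 115.7  27.8] [471.6  90.6 124.1] [532.5 147.8 127.9]
128 67 [501.3 112.4  29.1] [469.2  79.  128.1] [530.4 148.8 131.9]
132 87 [502.1 112.5  28. ] [471.2  76.4 132. ] [530.4 151.6 135.9]
136 57 [508.7 114.5  31.1] [475.7  77.  136.2] [526.3 152.9 140. ]
140 49 [524.1 107.4  44.7] [475.7  77.  140. ] [518.2 153.2 143.7]
144 18 [499.2 113.3  37.1] [479.2  76.9 144.5] [518.2 153.6 147.9]
148 19 [504.1 113.   37.8] [479.2  77.4 148.2] [518.3 153.3 151.7]
152 18 [508.7 111.6  38.8] [479.5  79.4 152. ] [514.3 153.5 156. ]
```

View pics/held1.png

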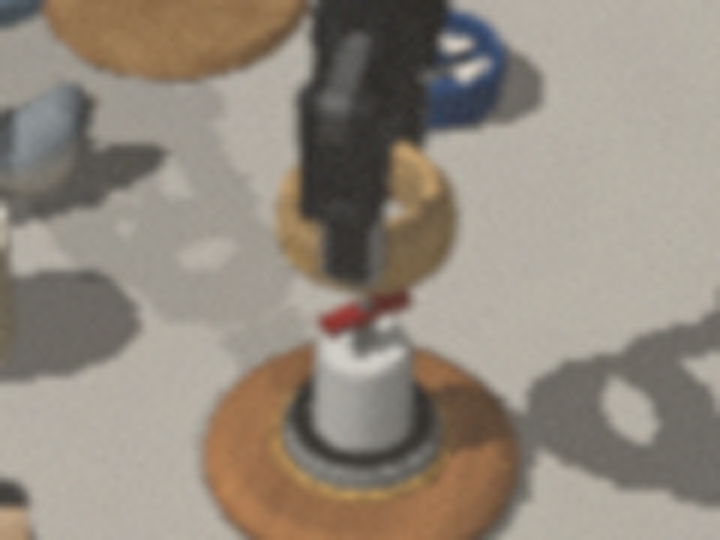

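The picture shows the hub level in the fingers, over the post (crossbar at about (365,313) in the crop). It is centred in x to about 1 mm. Lowering gently.

>>> drive_tool:
  increments:
    - {"dx": 0, "dy": 0, "dz": -0.02, "ax": 0, "ay": 0, "az": 0}
    - {"dx": 0, "dy": 0, "dz": -0.01, "ax": 0, "ay": 0, "az": 0}
    - {"dx": 0, "dy": 0, "dz": -0.005, "ax": 0, "ay": 0, "az": 0}
    - {"dx": 0, "dy": 0, "dz": -0.004, "ax": 0, "ay": 0, "az": 0}
    - {"dx": 0, "dy": 0, "dz": 0, "ax": 0, "ay": 0, "az": 0}

```text
time_s: 6.2
tcp_pos: [499.7, 108.4, 80.3]
tcp_rot: [-0.0, 0.123, 0.992, -0.0]
wrist_force: [-1.1, 0.0, -1.6]
opening: 62.8
finger_force: 27.8
```

>>> drive_tool:
  increments:
    - {"dx": 0, "dy": 0, "dz": -0.006, "ax": 0, "ay": 0, "az": 0}
    - {"dx": 0, "dy": 0, "dz": -0.005, "ax": 0, "ay": 0, "az": 0}
    - {"dx": 0, "dy": 0, "dz": -0.005, "ax": 0, "ay": 0, "az": 0}
    - {"dx": 0, "dy": 0, "dz": -0.004, "ax": 0, "ay": 0, "az": 0}
    - {"dx": 0, "dy": 0, "dz": 0, "ax": 0, "ay": 0, "az": 0}

```text
time_s: 6.82
tcp_pos: [499.5, 108.3, 60.0]
tcp_rot: [-0.0, 0.123, 0.992, -0.0]
wrist_force: [0.6, -0.7, -0.2]
opening: 62.6
finger_force: 27.8
```

>>> drive_tool:
  increments:
    - {"dx": 0, "dy": 0, "dz": -0.01, "ax": 0, "ay": 0, "az": 0}
    - {"dx": 0, "dy": 0, "dz": -0.01, "ax": 0, "ay": 0, "az": 0}
    - {"dx": 0, "dy": 0, "dz": -0.005, "ax": 0, "ay": 0, "az": 0}
    - {"dx": 0, "dy": 0, "dz": -0.003, "ax": 0, "ay": 0, "az": 0}
    - {"dx": 0, "dy": 0, "dz": -0.001, "ax": 0, "ay": 0, "az": 0}
    - {"dx": 0, "dy": 0, "dz": 0, "ax": 0, "ay": 0, "az": 0}

```text
time_s: 7.58
tcp_pos: [499.7, 108.4, 31.4]
tcp_rot: [0.0, 0.123, 0.992, -0.0]
wrist_force: [0.3, 0.9, -1.5]
opening: 62.8
finger_force: 27.8
```

>>> drive_tool:
  increments:
    - {"dx": 0, "dy": 0, "dz": 0, "ax": 0, "ay": 0, "az": 0}
    - {"dx": 0, "dy": 0, "dz": 0, "ax": 0, "ay": 0, "az": 0}
    - {"dx": 0, "dy": 0, "dz": 0, "ax": 0, "ay": 0, "az": 0}
    - {"dx": 0, "dy": 0, "dz": 0.01, "ax": 0, "ay": 0, "az": 0}
    - {"dx": 0, "dy": 0, "dz": 0.02, "ax": 0, "ay": 0, "az": 0}
    - {"dx": 0, "dy": 0, "dz": 0.03, "ax": 0, "ay": 0, "az": 0}
    - {"dx": 0, "dy": 0, "dz": 0.02, "ax": 0, "ay": 0, "az": 0}
    - {"dx": -0.0094, "dy": 0.0323, "dz": 0, "ax": 0, "ay": 0, "az": 0}
    - {"dx": -0.0094, "dy": 0.0323, "dz": 0, "ax": 0, "ay": 0, "az": 0}
    - {"dx": -0.0094, "dy": 0.0323, "dz": 0, "ax": 0, "ay": 0, "az": 0}
    - {"dx": -0.0094, "dy": 0.0323, "dz": -0.02, "ax": 0, "ay": 0, "az": 0}
    - {"dx": -0.0094, "dy": 0.0323, "dz": -0.02, "ax": 0, "ay": 0, "az": 0}
  grip: 0.0854

```text
time_s: 9.07
tcp_pos: [452.5, 271.0, 71.5]
tcp_rot: [0.0, 0.123, 0.992, 0.0]
wrist_force: [1.6, -0.4, 0.2]
opening: 85.7
finger_force: 0.0
```

```bash
python3 - <<'E'
from m import *
s=sensors.observe();print(s['tcp_pos'])
for n in('top','side'):
    c,P,C,U=look(n)
    D=np.hypot(P[:,0]-500,P[:,1]-109)
    for lo,hi in((48,55),(76,85),(9,16)):
        m=(D<(30 if lo>16 else 75))&(P[:,2]>lo)&(P[:,2]<hi)
        if m.sum()>8: print(n,lo,m.sum(),circ(P[m])[0],(P[m].min(0)+P[m].max(0))/2,P[m].mean(0))
E
```

```text
[452.5 271.   71.5]
top 48 103 [499.  107.6  22.7] [499.  108.2  51.4] [496.2 107.4  51.4]
top 76 47 [-24205.1  42583.3  49138. ] [498.8 106.2  80.4] [498.6 106.7  81. ]
top 9 765 [499.2 107.6  47.8] [497.9 105.9  12.5] [495.4 105.8  12.7]
side 48 135 [500.2 109.4  22.6] [501.  114.8  51.5] [500.6 121.1  51.4]
side 76 67 [528.8  62.4  57.3] [500.6 110.4  80.3] [500.6 110.9  80.5]
side 9 634 [502.  110.3  45.8] [506.4 115.9  12.5] [511.7 134.6  12.8]
```

Hub is seated, with its top at about 52 mm. Next is the spacer.

>>> drive_tool:
  increments:
    - {"dx": 0, "dy": 0, "dz": -0.03, "ax": 0, "ay": 0, "az": 0}
    - {"dx": 0, "dy": 0, "dz": -0.02, "ax": 0, "ay": 0, "az": 0}
    - {"dx": 0, "dy": 0, "dz": -0.012, "ax": 0, "ay": 0, "az": 0}
    - {"dx": 0, "dy": 0, "dz": -0.006, "ax": 0, "ay": 0, "az": 0}
    - {"dx": 0, "dy": 0, "dz": 0, "ax": 0, "ay": 0, "az": 0}

```text
time_s: 9.8
tcp_pos: [452.8, 269.8, 3.6]
tcp_rot: [0.0, 0.123, 0.992, -0.0]
wrist_force: [-0.3, 0.6, -0.2]
opening: 85.5
finger_force: 0.0
```

>>> drive_tool:
  increments:
    - {"dx": 0, "dy": 0, "dz": 0, "ax": 0, "ay": 0, "az": 0}
    - {"dx": 0, "dy": 0, "dz": 0, "ax": 0, "ay": 0, "az": 0}
    - {"dx": 0, "dy": 0, "dz": 0, "ax": 0, "ay": 0, "az": 0}
    - {"dx": 0, "dy": 0, "dz": 0, "ax": 0, "ay": 0, "az": 0}
    - {"dx": 0, "dy": 0, "dz": 0, "ax": 0, "ay": 0, "az": 0}
    - {"dx": 0, "dy": 0, "dz": 0, "ax": 0, "ay": 0, "az": 0}
    - {"dx": 0, "dy": 0, "dz": 0, "ax": 0, "ay": 0, "az": 0}
  grip: 0.045
  force: 25

```text
time_s: 10.68
tcp_pos: [452.9, 270.0, 4.1]
tcp_rot: [0.0, 0.123, 0.992, 0.0]
wrist_force: [-1.3, -1.1, 12.2]
opening: 55.3
finger_force: 23.9
```

>>> drive_tool:
  increments:
    - {"dx": 0, "dy": 0, "dz": 0.015, "ax": 0, "ay": 0, "az": 0}
    - {"dx": 0, "dy": 0, "dz": 0.03, "ax": 0, "ay": 0, "az": 0}
    - {"dx": 0, "dy": 0, "dz": 0.035, "ax": 0, "ay": 0, "az": 0}
    - {"dx": 0.0094, "dy": -0.0323, "dz": 0.03, "ax": 0, "ay": 0, "az": 0}
    - {"dx": 0.0094, "dy": -0.0323, "dz": 0, "ax": 0, "ay": 0, "az": 0}
    - {"dx": 0.0094, "dy": -0.0323, "dz": 0, "ax": 0, "ay": 0, "az": 0}
    - {"dx": 0.0094, "dy": -0.0323, "dz": 0, "ax": 0, "ay": 0, "az": 0}
    - {"dx": 0.0094, "dy": -0.0323, "dz": 0, "ax": 0, "ay": 0, "az": 0}
    - {"dx": 0, "dy": 0, "dz": -0.005, "ax": 0, "ay": 0, "az": 0}
    - {"dx": 0, "dy": 0, "dz": 0, "ax": 0, "ay": 0, "az": 0}

```text
time_s: 11.92
tcp_pos: [499.4, 108.9, 108.6]
tcp_rot: [-0.0, 0.123, 0.992, 0.0]
wrist_force: [0.1, 0.5, -0.3]
opening: 55.2
finger_force: 26.9
```

```bash
python3 - <<'E'
from m import *
c,P,C,U=look('side'); s=sensors.observe();print(s['tcp_pos'],s['wrist_force'],s['opening'])
D=np.hypot(P[:,0]-500,P[:,1]-109)
for lo in range(92,130,4):
    m=(D<45)&(P[:,2]>lo)&(P[:,2]<lo+4)
    if m.sum()>8: print(lo,m.sum(),P[m].min(0),P[m].max(0))
E
```

```text
[499.4 109.2 108.6] [0.4 1.1 0.1] 55.07327251333739
104 20 [477.2  92.4 104.5] [528.1 136.8 107.9]
108 35 [472.7  95.3 108.2] [528.1 135.7 112. ]
112 36 [472.8  93.7 112.1] [528.2 146.5 115.9]
116 92 [472.8  82.9 116.1] [526.1 147.8 119.9]
120 45 [475.   82.7 120. ] [526.1 152.2 124. ]
124 24 [480.9  84.6 124.1] [515.8 153.6 127.6]
128 15 [480.9  84.7 128. ] [516.  153.4 132. ]
```

>>> drive_tool:
  increments:
    - {"dx": 0, "dy": -0.0004, "dz": -0.014, "ax": 0, "ay": 0, "az": 0}
    - {"dx": 0, "dy": 0, "dz": -0.007, "ax": 0, "ay": 0, "az": 0}
    - {"dx": 0, "dy": 0, "dz": -0.005, "ax": 0, "ay": 0, "az": 0}
    - {"dx": 0, "dy": 0, "dz": -0.005, "ax": 0, "ay": 0, "az": 0}
    - {"dx": 0, "dy": 0, "dz": 0, "ax": 0, "ay": 0, "az": 0}

```text
time_s: 12.6
tcp_pos: [499.5, 107.9, 77.0]
tcp_rot: [-0.0, 0.123, 0.992, -0.0]
wrist_force: [-0.5, -0.4, -1.3]
opening: 55.3
finger_force: 26.9
```

>>> drive_tool:
  increments:
    - {"dx": 0, "dy": 0, "dz": -0.005, "ax": 0, "ay": 0, "az": 0}
    - {"dx": 0, "dy": 0, "dz": -0.005, "ax": 0, "ay": 0, "az": 0}
    - {"dx": 0, "dy": 0, "dz": -0.004, "ax": 0, "ay": 0, "az": 0}
    - {"dx": 0, "dy": 0, "dz": -0.004, "ax": 0, "ay": 0, "az": 0}
    - {"dx": 0, "dy": 0, "dz": 0, "ax": 0, "ay": 0, "az": 0}

```text
time_s: 13.22
tcp_pos: [499.5, 108.0, 59.0]
tcp_rot: [-0.0, 0.123, 0.992, -0.0]
wrist_force: [-0.5, -0.3, -0.3]
opening: 55.1
finger_force: 26.9
```

>>> drive_tool:
  increments:
    - {"dx": 0, "dy": 0, "dz": -0.002, "ax": 0, "ay": 0, "az": 0}
    - {"dx": 0, "dy": 0, "dz": -0.001, "ax": 0, "ay": 0, "az": 0}
    - {"dx": 0, "dy": 0, "dz": 0, "ax": 0, "ay": 0, "az": 0}

```text
time_s: 13.6
tcp_pos: [499.7, 108.0, 56.3]
tcp_rot: [0.0, 0.123, 0.992, -0.0]
wrist_force: [-1.1, 1.0, 0.4]
opening: 55.0
finger_force: 27.0
```

>>> drive_tool:
  increments:
    - {"dx": 0, "dy": 0, "dz": 0, "ax": 0, "ay": 0, "az": 0}
    - {"dx": 0, "dy": 0, "dz": 0, "ax": 0, "ay": 0, "az": 0}
    - {"dx": 0, "dy": 0, "dz": 0, "ax": 0, "ay": 0, "az": 0}
    - {"dx": 0, "dy": 0, "dz": 0.01, "ax": 0, "ay": 0, "az": 0}
    - {"dx": 0, "dy": 0, "dz": 0.02, "ax": 0, "ay": 0, "az": 0}
    - {"dx": 0, "dy": 0, "dz": 0.03, "ax": 0, "ay": 0, "az": 0}
    - {"dx": -0.018, "dy": -0.02, "dz": 0, "ax": 0, "ay": 0, "az": 0}
    - {"dx": -0.018, "dy": -0.035, "dz": 0, "ax": 0, "ay": 0, "az": 0}
    - {"dx": 0, "dy": -0.042, "dz": 0, "ax": 0, "ay": 0, "az": 0}
    - {"dx": 0, "dy": -0.042, "dz": 0, "ax": 0, "ay": 0, "az": 0}
    - {"dx": 0, "dy": -0.042, "dz": 0, "ax": 0, "ay": 0, "az": 0}
    - {"dx": 0, "dy": -0.042, "dz": 0, "ax": 0, "ay": 0, "az": 0}
  grip: 0.0854

```text
time_s: 15.1
tcp_pos: [463.7, -116.5, 116.9]
tcp_rot: [0.0, 0.123, 0.992, -0.0]
wrist_force: [0.3, -0.1, 0.5]
opening: 85.7
finger_force: 0.0
```

```bash
python3 - <<'E'
from m import *
s=sensors.observe();print(s['tcp_pos'],s['joint_pos'])
for n in('top','side'):
    c,P,C,U=look(n)
    D=np.hypot(P[:,0]-500,P[:,1]-109)
    for lo,hi in((64,71),(76,85)):
        m=(D<32)&(P[:,2]>lo)&(P[:,2]<hi)
        if m.sum()>8: print(n,lo,m.sum(),circ(P[m])[0],(P[m].min(0)+P[m].max(0))/2,P[m].mean(0))
    red=(D<30)&(P[:,2]>72)&(C[:,0]>C[:,1]+50)&(C[:,0]>C[:,2]+50)
    X=P[red][:,:2]; w,v=np.linalg.eigh(np.cov(X.T)); print('bar',red.sum(),X.mean(0),np.arctan(v[1,1]/v[0,1]))
E
```

```text
[ 463.7 -116.5  116.9] [ 0.3  0.8 -0.2  2.   0.4  0.5  1.1]
top 64 184 [499.5 106.6  23.1] [498.4 107.1  67.5] [498.2 107.2  67. ]
top 76 45 [-72677.1 124750.  144536. ] [499.  106.3  80.3] [499.1 107.   80.5]
bar 32 [498.5 106.4] 0.5425923323492652
side 64 214 [500.9 110.4  23.4] [500.4 109.3  67.3] [501.2 113.6  66.9]
side 76 66 [536.2  55.   67.4] [500.7 108.6  80.1] [500.8 111.   80.5]
bar 35 [501.6 110.4] 0.5416009096387986
```

```bash
python3 - <<'E'
from m import *
from scipy.optimize import minimize
fmt=np.round
for n,ctr in(('top',(463.5,-116.2)),('side',(464,-113.2))):
    c=cam(n); I=cv2.imread(f'pics/{n}0.png').astype(np.float32)
    bl=(I[...,0]-I[...,2])/I.max(2)      # blueness
    br=I.max(2)
    h=np.arange(-26,26.1,.5); gx,gy=[a.ravel() for a in np.meshgrid(h,h)]
    r=np.hypot(gx,gy); 
    def samp(img,dx,dy,z):
        Q=np.c_[gx+ctr[0]+dx,gy+ctr[1]+dy,np.full(gx.size,z)]
        uv=cv2.projectPoints(Q,c['rvec'],c['tvec'],c['intrinsics'],c['dist_coeffs'])[0][:,0].astype(np.float32)
        return cv2.remap(img,uv[:,:1],uv[:,1:],cv2.INTER_LINEAR).ravel()
    res=[]
    for dx in np.arange(-4,4.1,1):
     for dy in np.arange(-4,4.1,1):
      b=samp(bl,dx,dy,11.); 
      for a in np.arange(-.2,1,.02):
        X=gx*np.cos(a)+gy*np.sin(a);Y=-gx*np.sin(a)+gy*np.cos(a)
        Y2=-gx*np.sin(a+1.31)+gy*np.cos(a+1.31)
        slot=(abs(X)<20)&(abs(Y)<6); gr=(abs(Y2)<8.5)&~slot; M=r<19.5
        t=np.where(gr,1.,0.)   # blue in groove; slot & ridges not blue
        res.append((np.corrcoef(t[M],b[M])[0,1],dx,dy,a))
    res.sort(reverse=True); print(n,np.array(res[:8]).round(2).tolist())
E
```

```text
top [[0.88, -1.0, -1.0, 0.46], [0.88, -1.0, -1.0, 0.48], [0.88, 0.0, -1.0, 0.46], [0.88, -1.0, -1.0, 0.44], [0.88, 0.0, -1.0, 0.44], [0.88, 0.0, -1.0, 0.48], [0.88, -1.0, -1.0, 0.5], [0.88, -1.0, -1.0, 0.42]]
side [[0.63, 1.0, -3.0, 0.32], [0.63, 1.0, -3.0, 0.3], [0.63, 1.0, -2.0, 0.32], [0.63, 1.0, -3.0, 0.34], [0.63, 1.0, -2.0, 0.3], [0.63, 1.0, -3.0, 0.28], [0.63, 1.0, -3.0, 0.36], [0.63, 1.0, -2.0, 0.28]]
```

Spacer is seated, with its top at about 68 mm. The cap heading is 0.3–0.5 rad and the bar's is 0.545, so I'll feel for the slot. Grasping the cap now.

>>> drive_tool:
  increments:
    - {"dx": 0, "dy": 0, "dz": -0.03, "ax": 0, "ay": 0, "az": 0}
    - {"dx": 0, "dy": 0, "dz": -0.03, "ax": 0, "ay": 0, "az": 0}
    - {"dx": 0, "dy": 0, "dz": -0.025, "ax": 0, "ay": 0, "az": 0}
    - {"dx": 0, "dy": 0, "dz": -0.015, "ax": 0, "ay": 0, "az": 0}
    - {"dx": 0, "dy": 0, "dz": -0.01, "ax": 0, "ay": 0, "az": 0}
    - {"dx": 0, "dy": 0, "dz": 0, "ax": 0, "ay": 0, "az": 0}

```text
time_s: 16.05
tcp_pos: [463.7, -114.8, 6.2]
tcp_rot: [-0.0, 0.123, 0.992, -0.0]
wrist_force: [0.2, -0.2, 0.4]
opening: 85.2
finger_force: 0.0
```

>>> drive_tool:
  increments:
    - {"dx": 0, "dy": 0, "dz": 0, "ax": 0, "ay": 0, "az": 0}
    - {"dx": 0, "dy": 0, "dz": 0, "ax": 0, "ay": 0, "az": 0}
    - {"dx": 0, "dy": 0, "dz": 0, "ax": 0, "ay": 0, "az": 0}
    - {"dx": 0, "dy": 0, "dz": 0, "ax": 0, "ay": 0, "az": 0}
    - {"dx": 0, "dy": 0, "dz": 0, "ax": 0, "ay": 0, "az": 0}
    - {"dx": 0, "dy": 0, "dz": 0, "ax": 0, "ay": 0, "az": 0}
    - {"dx": 0, "dy": 0, "dz": 0, "ax": 0, "ay": 0, "az": 0}
  grip: 0.05
  force: 40

```text
time_s: 16.92
tcp_pos: [464.0, -115.2, 7.2]
tcp_rot: [0.001, 0.123, 0.992, -0.0]
wrist_force: [-2.0, 1.7, 15.4]
opening: 58.8
finger_force: 39.4
```

>>> drive_tool:
  increments:
    - {"dx": 0, "dy": 0, "dz": 0.015, "ax": 0, "ay": 0, "az": 0}
    - {"dx": 0, "dy": 0, "dz": 0.03, "ax": 0, "ay": 0, "az": 0}
    - {"dx": 0, "dy": 0, "dz": 0.04, "ax": 0, "ay": 0, "az": 0}
    - {"dx": 0, "dy": 0.03, "dz": 0.03, "ax": 0, "ay": 0, "az": 0}
    - {"dx": 0, "dy": 0.039, "dz": 0, "ax": 0, "ay": 0, "az": 0}
    - {"dx": 0.009, "dy": 0.039, "dz": 0, "ax": 0, "ay": 0, "az": 0}
    - {"dx": 0.009, "dy": 0.039, "dz": 0, "ax": 0, "ay": 0, "az": 0}
    - {"dx": 0.009, "dy": 0.039, "dz": 0, "ax": 0, "ay": 0, "az": 0}
    - {"dx": 0.009, "dy": 0.0374, "dz": 0, "ax": 0, "ay": 0, "az": 0}
    - {"dx": 0, "dy": 0, "dz": -0.015, "ax": 0, "ay": 0, "az": 0}
    - {"dx": 0, "dy": 0, "dz": 0, "ax": 0, "ay": 0, "az": 0}
    - {"dx": 0, "dy": 0, "dz": 0, "ax": 0, "ay": 0, "az": 0}

```text
time_s: 18.42
tcp_pos: [499.8, 107.9, 107.1]
tcp_rot: [0.0, 0.123, 0.992, -0.0]
wrist_force: [0.2, 0.4, -0.7]
opening: 58.5
finger_force: 43.1
```

```bash
python3 - <<'E'
from m import *
c,P,C,U=look('side'); s=sensors.observe();print(s['tcp_pos'],s['wrist_force'],s['opening'],s['joint_pos'].round(3) if hasattr(s['joint_pos'],'round') else s['joint_pos'])
D=np.hypot(P[:,0]-500,P[:,1]-109)
for lo in range(88,130,4):
    m=(D<40)&(P[:,2]>lo)&(P[:,2]<lo+4)&(C[:,2]>C[:,0]+15)
    if m.sum()>8: print(lo,m.sum(),circ(P[m])[0],P[m].min(0),P[m].max(0))
u,v=map(int,proj(c,[500,109,90])); save(c,'held2.png',(u-50,v-45,u+50,v+30),8)
E
```

```text
[499.8 107.9 107.1] [ 0.7  0.  -0.5] 58.586892439625494 [-0.2  0.8 -0.2  1.9  0.2  0.5  0.8]
104 11 [498.9 106.   32.6] [483.9 125.2 104.3] [526.  139.5 107.5]
108 31 [501.3 112.4  27.3] [476.5  89.7 108.3] [528.1 139.2 111.6]
112 30 [501.4 111.8  28.1] [475.4  85.8 112.2] [530.3 139.5 116. ]
116 28 [501.2 111.9  28.1] [476.7  87.2 116.1] [530.3 138.1 119.9]
120 61 [500.7 111.4  27.5] [473.2  82.9 120. ] [530.3 139.6 124. ]
124 16 [500.9 112.   27.2] [473.1 102.  124.2] [528.2 138.3 125.9]
```

View pics/held2.png

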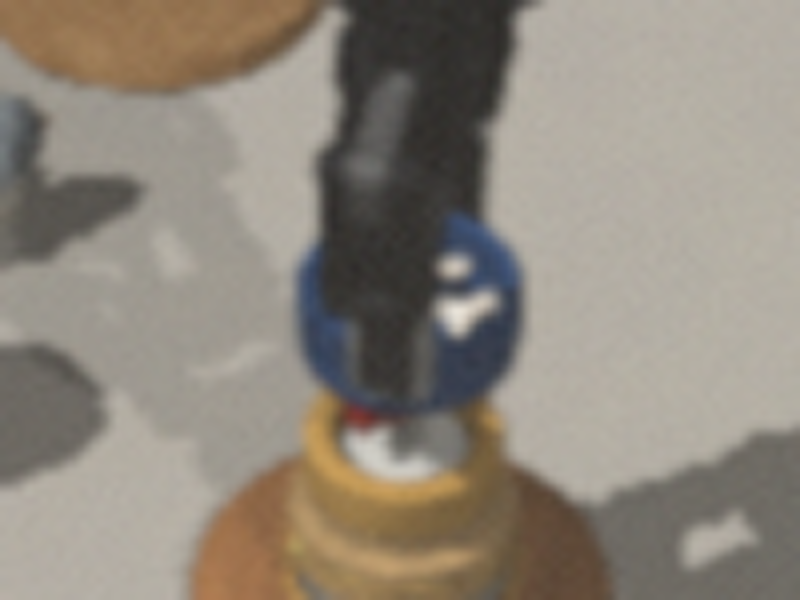

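The cap is held level over the post, above the spacer and hub stack (crop (410,310)). Its x matches the stand. Lowering until it touches the bar.

>>> drive_tool:
  increments:
    - {"dx": 0, "dy": 0.0003, "dz": -0.012, "ax": 0, "ay": 0, "az": 0}
    - {"dx": 0, "dy": 0, "dz": -0.006, "ax": 0, "ay": 0, "az": 0}
    - {"dx": 0, "dy": 0, "dz": -0.003, "ax": 0, "ay": 0, "az": 0}
    - {"dx": 0, "dy": 0, "dz": -0.002, "ax": 0, "ay": 0, "az": 0}
    - {"dx": 0, "dy": 0, "dz": -0.001, "ax": 0, "ay": 0, "az": 0}
    - {"dx": 0, "dy": 0, "dz": -0.001, "ax": 0, "ay": 0, "az": 0}
    - {"dx": 0, "dy": 0, "dz": 0, "ax": 0, "ay": 0, "az": 0}

```text
time_s: 19.35
tcp_pos: [499.7, 108.6, 81.3]
tcp_rot: [0.0, 0.123, 0.992, -0.0]
wrist_force: [0.5, -0.5, -0.3]
opening: 58.5
finger_force: 43.1
```

>>> drive_tool:
  increments:
    - {"dx": 0, "dy": 0, "dz": -0.001, "ax": 0, "ay": 0, "az": 0}
    - {"dx": 0, "dy": 0, "dz": -0.001, "ax": 0, "ay": 0, "az": 0}
    - {"dx": 0, "dy": 0, "dz": 0, "ax": 0, "ay": 0, "az": 0}

```text
time_s: 19.73
tcp_pos: [499.7, 108.6, 79.2]
tcp_rot: [-0.0, 0.123, 0.992, -0.0]
wrist_force: [0.8, -1.5, -1.3]
opening: 58.6
finger_force: 43.1
```

>>> drive_tool:
  increments:
    - {"dx": 0, "dy": 0, "dz": -0.001, "ax": 0, "ay": 0, "az": 0}
    - {"dx": 0, "dy": 0, "dz": -0.001, "ax": 0, "ay": 0, "az": 0}
    - {"dx": 0, "dy": 0, "dz": -0.001, "ax": 0, "ay": 0, "az": 0}
    - {"dx": 0, "dy": 0, "dz": 0, "ax": 0, "ay": 0, "az": 0}

```text
time_s: 20.23
tcp_pos: [499.7, 108.6, 76.2]
tcp_rot: [-0.0, 0.123, 0.992, -0.0]
wrist_force: [0.2, -2.1, -1.4]
opening: 58.3
finger_force: 43.0
```

>>> drive_tool:
  increments:
    - {"dx": 0, "dy": -0.0005, "dz": -0.001, "ax": 0, "ay": 0, "az": 0}
    - {"dx": 0, "dy": 0, "dz": -0.001, "ax": 0, "ay": 0, "az": 0}
    - {"dx": 0, "dy": 0, "dz": -0.001, "ax": 0, "ay": 0, "az": 0}
    - {"dx": 0, "dy": 0, "dz": 0, "ax": 0, "ay": 0, "az": 0}
    - {"dx": 0, "dy": 0, "dz": 0, "ax": 0, "ay": 0, "az": 0}

```text
time_s: 20.85
tcp_pos: [499.7, 108.3, 73.4]
tcp_rot: [0.0, 0.123, 0.992, 0.0]
wrist_force: [-0.4, 0.9, 2.7]
opening: 58.3
finger_force: 43.5
```

>>> drive_tool:
  increments:
    - {"dx": 0, "dy": 0, "dz": -0.002, "ax": 0, "ay": 0, "az": 0}
    - {"dx": 0, "dy": 0, "dz": -0.002, "ax": 0, "ay": 0, "az": 0}
    - {"dx": 0, "dy": 0, "dz": -0.001, "ax": 0, "ay": 0, "az": 0}
    - {"dx": 0, "dy": 0, "dz": 0, "ax": 0, "ay": 0, "az": 0}
    - {"dx": 0, "dy": 0, "dz": 0, "ax": 0, "ay": 0, "az": 0}

```text
time_s: 21.48
tcp_pos: [499.7, 108.3, 68.4]
tcp_rot: [0.0, 0.123, 0.992, 0.0]
wrist_force: [-1.6, 1.3, 8.0]
opening: 58.4
finger_force: 43.8
```

```bash
python3 - <<'E'
from m import *
F=[]
for i in range(4):
    c,P,C,U=look('side'); s=sensors.observe();F.append(s['wrist_force'])
print(s['tcp_pos'],np.mean(F,0),s['moment'])
D=np.hypot(P[:,0]-500,P[:,1]-109)
m=(D<40)&(P[:,2]>50)&(C[:,2]>C[:,0]+15); print(np.percentile(P[m][:,2],[1,5,95,99]))
E
```

```text
[499.8 108.3  68.4] [-1.4  1.1  8.3] [ 0.2  0.2 -0.1]
[ 65.8  68.3  85.7 131.6]
```

>>> drive_tool:
  increments:
    - {"dx": 0, "dy": 0, "dz": -0.0008, "ax": 0, "ay": 0, "az": 0}
    - {"dx": 0, "dy": 0, "dz": 0, "ax": 0, "ay": 0, "az": 0}
    - {"dx": 0, "dy": 0, "dz": 0, "ax": 0, "ay": 0, "az": 0}

```text
time_s: 22.05
tcp_pos: [499.8, 108.3, 67.6]
tcp_rot: [0.0, 0.123, 0.992, 0.0]
wrist_force: [-1.2, 1.4, 9.4]
opening: 58.2
finger_force: 43.9
```

```bash
python3 - <<'E'
from m import *
F=[];Z=[]
for i in range(6):
    c=camera('side'); s=sensors.observe();F.append(s['wrist_force']);Z.append(s['tcp_pos'])
print(np.mean(Z,0),np.mean(F,0),s['moment'],s['time_s'])
E
```

```text
[499.8 108.3  67.6] [-1.1  1.3  9.2] [0.3 0.2 0. ] 22.35
```

>>> drive_tool:
  increments:
    - {"dx": 0, "dy": 0, "dz": 0, "ax": 0, "ay": 0, "az": -5}
    - {"dx": 0, "dy": 0, "dz": 0, "ax": 0, "ay": 0, "az": -5}
    - {"dx": 0, "dy": 0, "dz": 0, "ax": 0, "ay": 0, "az": -5}
    - {"dx": 0, "dy": 0, "dz": 0, "ax": 0, "ay": 0, "az": -5}
    - {"dx": 0, "dy": 0, "dz": 0, "ax": 0, "ay": 0, "az": 0}

```text
time_s: 22.98
tcp_pos: [500.0, 108.1, 67.7]
tcp_rot: [0.0, 0.294, 0.956, 0.0]
wrist_force: [0.7, -0.3, 8.3]
opening: 58.6
finger_force: 44.0
```

```bash
python3 - <<'E'
from m import *
F=[];Z=[]
for i in range(3):
    c=cam('side'); s=sensors.observe();F.append(s['wrist_force']);Z.append(s['tcp_pos'])
print(np.mean(Z,0),np.mean(F,0),s['moment'],s['joint_pos'])
u,v=map(int,proj(c,[500,109,75])); save(c,'turn1.png',(u-50,v-45,u+50,v+30),8)
E
```

```text
[500.  108.1  67.6] [0.2 0.6 9. ] [ 0.  -0.  -0.2] [-0.2  0.9 -0.1  1.9  0.1  0.4  0.6]
```

View pics/turn1.png

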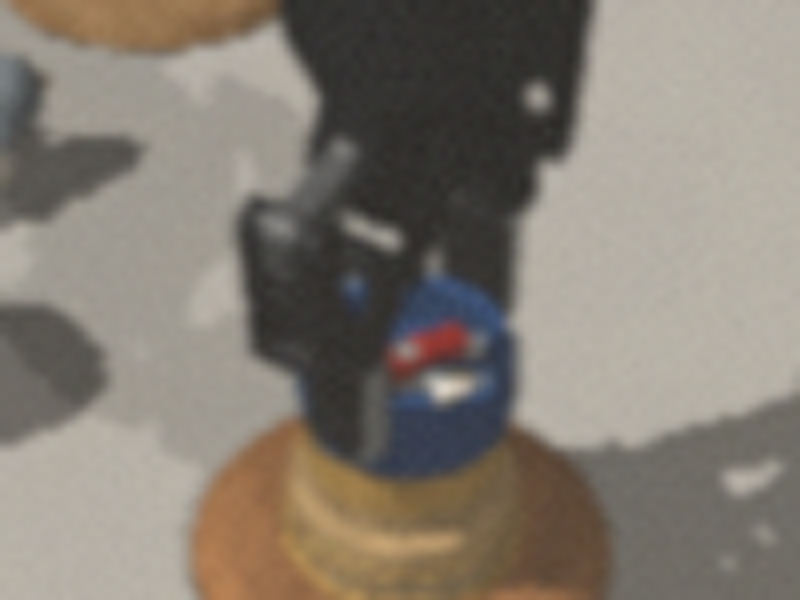

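The red bar (430,348) stands above the cap's floor and has not turned. Continuing the turn.

>>> drive_tool:
  increments:
    - {"dx": 0, "dy": 0, "dz": 0, "ax": 0, "ay": 0, "az": -5.5}
    - {"dx": 0, "dy": 0, "dz": 0, "ax": 0, "ay": 0, "az": -5.5}
    - {"dx": 0, "dy": 0, "dz": 0, "ax": 0, "ay": 0, "az": -5.5}
    - {"dx": 0, "dy": 0, "dz": 0, "ax": 0, "ay": 0, "az": -5.5}
    - {"dx": 0, "dy": 0, "dz": 0, "ax": 0, "ay": 0, "az": -5.5}
    - {"dx": 0, "dy": 0, "dz": 0, "ax": 0, "ay": 0, "az": -5.5}
    - {"dx": 0, "dy": 0, "dz": 0, "ax": 0, "ay": 0, "az": -5.5}
    - {"dx": 0, "dy": 0, "dz": 0, "ax": 0, "ay": 0, "az": -5.5}
    - {"dx": 0, "dy": 0, "dz": 0, "ax": 0, "ay": 0, "az": -5.5}
    - {"dx": 0, "dy": 0, "dz": 0, "ax": 0, "ay": 0, "az": -5.5}
    - {"dx": 0, "dy": 0, "dz": 0, "ax": 0, "ay": 0, "az": 0}

```text
time_s: 24.5
tcp_pos: [500.1, 108.4, 67.7]
tcp_rot: [0.0, 0.702, 0.712, 0.0]
wrist_force: [1.2, 1.8, 8.4]
opening: 58.9
finger_force: 44.0
```

```bash
python3 - <<'E'
from m import *
F=[];Z=[]
for i in range(3):
    c=cam('side'); s=sensors.observe();F.append(s['wrist_force']);Z.append(s['tcp_pos'])
print(np.mean(Z,0),np.mean(F,0),s['moment'],s['joint_pos'])
u,v=map(int,proj(c,[500,109,75])); save(c,'turn2.png',(u-50,v-45,u+50,v+30),8)
E
```

```text
[500.2 108.4  67.7] [0.6 3.1 8.6] [ 0.5 -0.2 -0.1] [-0.4  0.9  0.1  1.9 -0.3  0.4  0. ]
```

View pics/turn2.png

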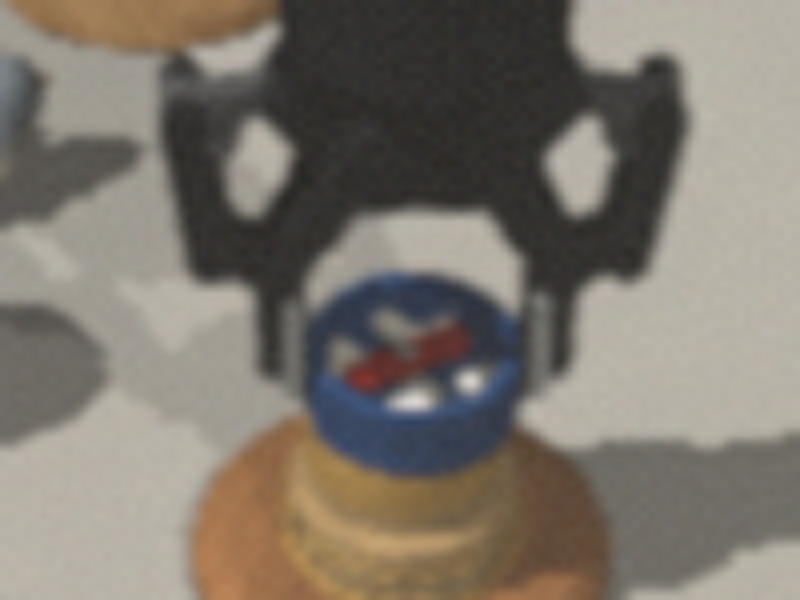

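The bar (410,355) lies between the white ridges, along the locking groove. Letting the cap rise.

>>> drive_tool:
  increments:
    - {"dx": 0, "dy": 0, "dz": 0.001, "ax": 0, "ay": 0, "az": 0}
    - {"dx": 0, "dy": 0, "dz": 0.001, "ax": 0, "ay": 0, "az": 0}
    - {"dx": 0, "dy": 0, "dz": 0.001, "ax": 0, "ay": 0, "az": 0}
    - {"dx": 0, "dy": 0, "dz": 0.0005, "ax": 0, "ay": 0, "az": 0}
    - {"dx": 0, "dy": 0, "dz": 0, "ax": 0, "ay": 0, "az": 0}
    - {"dx": 0, "dy": 0, "dz": 0, "ax": 0, "ay": 0, "az": 0}

```text
time_s: 25.4
tcp_pos: [500.1, 108.4, 71.1]
tcp_rot: [0.0, 0.702, 0.712, 0.0]
wrist_force: [2.1, 3.9, 5.8]
opening: 58.1
finger_force: 43.7
```

>>> drive_tool:
  increments:
    - {"dx": 0, "dy": 0, "dz": 0.0006, "ax": 0, "ay": 0, "az": 0}
    - {"dx": 0, "dy": 0, "dz": 0, "ax": 0, "ay": 0, "az": 0}
    - {"dx": 0, "dy": 0, "dz": 0, "ax": 0, "ay": 0, "az": 0}

```text
time_s: 25.78
tcp_pos: [500.1, 108.4, 71.7]
tcp_rot: [0.0, 0.702, 0.712, 0.0]
wrist_force: [4.0, 3.3, 5.5]
opening: 58.7
finger_force: 43.7
```

>>> drive_tool:
  increments:
    - {"dx": 0, "dy": 0, "dz": 0, "ax": 0, "ay": 0, "az": 0}
    - {"dx": 0, "dy": 0, "dz": 0, "ax": 0, "ay": 0, "az": 0}
    - {"dx": 0, "dy": 0, "dz": 0, "ax": 0, "ay": 0, "az": 0}
    - {"dx": 0, "dy": 0, "dz": 0, "ax": 0, "ay": 0, "az": 0}
    - {"dx": 0, "dy": 0, "dz": 0.005, "ax": 0, "ay": 0, "az": 0}
    - {"dx": 0, "dy": 0, "dz": 0.01, "ax": 0, "ay": 0, "az": 0}
    - {"dx": 0, "dy": 0, "dz": 0.03, "ax": 0, "ay": 0, "az": 0}
    - {"dx": 0, "dy": 0, "dz": 0.04, "ax": 0, "ay": 0, "az": 0}
    - {"dx": -0.03, "dy": 0.02, "dz": 0.03, "ax": 0, "ay": 0, "az": 0}
    - {"dx": -0.03, "dy": 0.04, "dz": 0, "ax": 0, "ay": 0, "az": 0}
    - {"dx": 0, "dy": 0.04, "dz": 0, "ax": 0, "ay": 0, "az": 0}
    - {"dx": 0, "dy": 0.04, "dz": 0, "ax": 0, "ay": 0, "az": 0}
  grip: 0.0854

```text
time_s: 27.28
tcp_pos: [439.4, 249.5, 187.5]
tcp_rot: [-0.0, 0.702, 0.712, 0.0]
wrist_force: [0.6, 0.2, -0.8]
opening: 85.4
finger_force: 0.0
```

```bash
python3 - <<'E'
from m import *
print(sensors.observe()['wrist_force'],sensors.observe()['tcp_pos'])
out=[]
for n in('top','side'):
    c,P,C,U=look(n)
    D=np.hypot(P[:,0]-500,P[:,1]-109)
    m=(D<32)&(P[:,2]>50)&(C[:,2]>C[:,0]+15); print(n,'cap',circ(P[m&(P[:,2]>84)])[0],np.percentile(P[m][:,2],[50,90,98]))
    red=(D<30)&(P[:,2]>70)&(C[:,0]>C[:,1]+50)&(C[:,0]>C[:,2]+50)
    X=P[red]; w,v=np.linalg.eigh(np.cov(X[:,:2].T)); print('bar',red.sum(),X.mean(0),np.arctan(v[1,1]/v[0,1]))
    u,v=map(int,proj(c,[500,109,75])); out.append(cv2.resize(c['image'][v-38:v+37,u-25:u+25],(400,600),interpolation=cv2.INTER_CUBIC))
cv2.imwrite('pics/fin.png',np.hstack(out)[:,:,::-1])
E
```

```text
[ 0.6  0.2 -0.8] [439.4 249.5 187.5]
top cap [497.  106.1  26.8] [85.5 89.6 91. ]
bar 31 [498.9 106.7  81.5] 0.5274547223016632
side cap [498.5 109.7  27.7] [82.7 88.6 89.7]
bar 36 [501.1 109.8  80.5] 0.5610391858576659
```

View pics/fin.png

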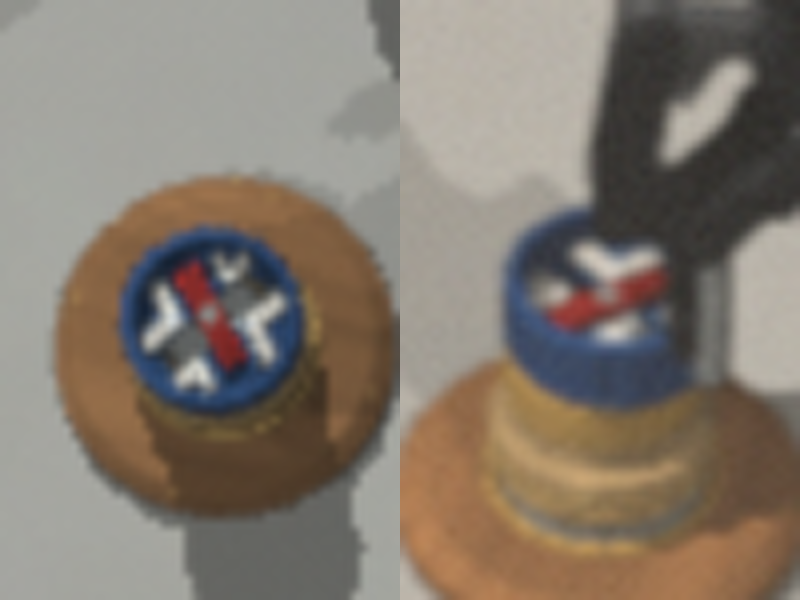

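The top and side crops show the red bar lying in the groove between the ridges. Checking the rim height before I hand in.

>>> drive_tool:
  increments:
    - {"dx": -0.01, "dy": 0.04, "dz": 0, "ax": 0, "ay": 0, "az": 0}
    - {"dx": -0.01, "dy": 0.04, "dz": 0, "ax": 0, "ay": 0, "az": 0}
    - {"dx": 0, "dy": 0.03, "dz": 0, "ax": 0, "ay": 0, "az": 0}
    - {"dx": 0, "dy": 0, "dz": 0, "ax": 0, "ay": 0, "az": 0}

```text
time_s: 27.88
tcp_pos: [419.0, 359.6, 186.8]
tcp_rot: [-0.0, 0.701, 0.713, 0.0]
wrist_force: [-0.5, -1.4, -0.6]
opening: 85.4
finger_force: 0.0
```

```bash
python3 - <<'E'
from m import *
for n in('top','side'):
  A=[]
  for i in range(3):
    c,P,C,U=look(n)
    ctr=(499,107) if n=='top' else (500.5,110)
    X=P-[*ctr,0]; D=np.hypot(X[:,0],X[:,1]); m=(D>24)&(D<33)&(P[:,2]>86)&(P[:,2]<96)&(C[:,2]>C[:,0]+15)
    A.append(X[m])
    t=(abs(P[:,0]-ctr[0])<80)&(abs(P[:,1]-ctr[1])<80)&(P[:,2]<5)&(P[:,2]>-8)
  A=np.vstack(A);k=np.linalg.lstsq(np.c_[A[:,:2],np.ones(len(A))],A[:,2],rcond=None)[0]
  m=(np.hypot(P[:,0]-ctr[0],P[:,1]-ctr[1])<58)&(np.hypot(P[:,0]-ctr[0],P[:,1]-ctr[1])>40)&(P[:,2]>8)&(P[:,2]<20)
  print(n,len(A),'slope',k[:2]*1000,'z',k[2],'table',np.median(P[t][:,2]),'foot',np.median(P[m][:,2]),circ(A+[*ctr,0])[0])
  for q in('candle','bird','egg_cup'):
    print(q,[dep(c,d['location']) for d in search_frame(c,q)[:1]])
E
```

```text
top 284 slope [-6.3  2.4] z 88.65104314041338 table -0.5918933121779542 foot 13.077075380499245 [497.  105.9  27.4]
candle [array([657.4,  35.2,  46.7])]
bird [array([627.8, -54.7,  39.1])]
egg_cup [array([ 421.6, -236.7,    5.2])]
side 332 slope [-0.3  3.3] z 87.97666805442189 table -0.6207002197475076 foot 12.628716733418681 [499.3 109.9  27.5]
candle [array([665.2,  55.9,  46.5])]
bird [array([625.4, -43.1,  34.6])]
egg_cup [array([ 416.6, -248.5,   14.3])]
```

The rim is level at about 88.5 mm, so the underside is at 64.5 mm and the cap is locked. The bystanders were not touched.

```bash
python3 -c "
from h import *
print(order.job_done())"
```

```text
the job is handed in; nothing more can be done
None
```

The hub, spacer and cap are stacked on the brown-footed stand and locked (cap underside at about 64.5 mm by camera, pressed with about 9 N), the candle, bird and egg cup were not touched, and I handed the job in at about 28 s.

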